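# Find the working cartridge and seat it on the filling station

### The arm

A 6-joint arm with a two-finger parallel gripper is mounted at the origin on the work surface. World frame = base frame: x ahead of the robot, y to its left, z up, the work surface at z = 0. Lengths are in mm, angles in rad, forces in N, time in s.
With the tool pointing down it reaches from about 275 to 1000 mm from the base axis. Payload 8.4 kg.
Tool frame: the origin (TCP) lies at the very end of the fingers, on their centre line; the grasp point (between the pads) lies 19 mm behind it; z points along the fingers, y is the direction in which the jaws open and shut (so a half turn about z gives the same grasp; the last joint's range is limited). The gripper opens to 85 mm and grips with 20 to 120 N. Pads are 22 mm wide; open, the fingers measure 114 mm over their backs; the gripper's body (76 mm by 85 mm) begins 54 mm behind the grasp point. The pads swing forward as they close: fully open they stand 13 mm farther back than shut.
Start: joints at [-0.002, 0.353, 1.633, -0, 1.155, -0.002], TCP at [625.002, -0, 231.281] pointing down, gripper open.
Joint ranges: [-2.63, 2.63], [-0.92, 2.1], [0.06, 2.66], [-1.3, 4.44], [0, 2.69], [-3.02, 3.02]. Speed limits (rad/s): [2.22, 2.22, 2.79, 3.14, 3.14, 3.14].

### API

Orientations are given as [roll, pitch, yaw] about the fixed x, y, z axes, in that order (R = Rz(yaw) Ry(pitch) Rx(roll)).
In Python, from station import readout, grab_frame, camera_info, finish_job, regions_of gives the robot as it stands.
- The arm moves only by the tool step_arm, never from a script. Its argument "increments" is a list that holds one entry, the list of rows, each a list of 4 numbers: the shift along the tool's x, y, z in m, then the turn about the tool's z in rad. In form: [[[x, y, z, spin], ...]]. A call has 1 to 10 rows; each row shifts and turns the commanded pose from where the row before left it, along the tool's axes as they then stand; what a row does not reach is not made up. A row lasts 1/12 s, in which the tool goes at most 41.7 mm and 7.16 degrees, less where a joint would pass 70% of its speed; a pose out of reach is approached as far as the arm can. A call is refused whole if a number of a shift passes 0.0417 or a number of a turn 0.125, either way. A call with a gripper value outside its range is refused whole. "jaw" is the opening, from -1 (shut) to 1 (fully open), set as the call begins (left out, the last holds). The fingers move at their own pace and stop on an object; "squeeze" is the grip in N (left out, the last holds). Time passes only in rows, so rows that do not move let the fingers close. It gives the time, the measured TCP pose, the force and the opening at its end, in the units of the state.
- readout.state(): the state, without advancing time (a new reading comes with each control period).
- grab_frame(name): name is "scene" or "side" or "wrist"; returns the picture (420x560x3 uint8, blue, green, red); there is no depth.
- camera_info(name): a dict with "fx", "fy", "cx", "cy" (pixels), "R" (3x3) and "t" (3): a world point X has camera coordinates R X + t. Camera axes: x right, y down, z forward; pixel columns grow to the right and rows downward; lengths in mm; the calibration is good to about 2 mm. A picture is of the moment at which its call begins: read the wrist's pose just before it. camera_info takes no time and is no camera call; for the wrist camera it gives the pose at the moment of the call.
- finish_job(): hands the job in, once; it reports no verdict.
Trained networks look in the newest picture that a camera, given by its name, has taken for a name from the list of things; names that differ only in an ending like _2 or _b are one class to them, and where a whole thing is asked for, a point or a joint stands for the part that bears it (a point fixed in the world has none). Each returns a list of dicts, best first, with "p" (0 to 1); they miss things now and then, are a little off and sometimes report something else, mostly with a low value. They report only what shows in the picture. A call takes as long as a camera call. They do not tell look-alikes from the thing itself.
- regions_of(thing, camera): "mask" (420x560 bool, what is visible of it) and "rect" ([left, top, width, height] in pixels, round what is visible of it).
The state is a dict: "time_s": time; "joint_positions": joint angles; "dq": joint speeds; "joint_efforts": joint torques, N m; "ee_pos": TCP position; "orientation": TCP orientation; "ft_force": force on the tool from outside, world axes, zero at the start; "wrist_torque": the same for the moment, N m; "opening": finger opening in mm.
Only numpy, scipy, OpenCV 4.12 (cv2) and the standard library are available. Lean on these libraries where they do the work, as an engineer would, in place of code of your own. Each camera call takes 0.05 s, during which the arm holds its last target. There are 200 camera calls.

### The job

Two of the three cartridges in the rack have seized plungers: push the plungers down to find the one that slides its whole stroke, and press that plunger fully home while the cartridge is still in the rack. Then lift this cartridge out and lower it, not drop it, nose first into the tapered seat of the filling station, so that it centres itself and stands upright, fully home, with its plunger still in. Leave the two seized cartridges standing in the rack and everything else where it is.

Things in the scene. Friction and masses are not known exactly. Their poses are not given: they have to be found in the camera images.
- cart_a: One of three identical-looking empty white dispensing cartridges (about 100 to 190 g) standing nose down in the rack. Origin: centre of the flat nose tip, z up along the axis. Nose: cone from 12 mm diameter at z=0 to 32 mm at z=36; straight barrel 32 mm diameter from z=36 to z=104; thin flange 40 mm diameter from z=104 to z=108; black plunger sticks out above. In the rack the barrel is exposed for 52 mm between rack top and flange.
- knob_a (a point): Centre of the top face of the flat black plunger disc (26 mm diameter, 4 mm thick, on a 12 mm rod) of cart_a. Fully home it lies 116 mm above the nose tip; fully drawn 140 mm.
- plunger_a (a joint): Stroke of the plunger of cart_a, m: 0 fully drawn out (up), 0.024 fully home (a 4 mm gap is then left between disc and flange); grows as it is pushed down. It starts 0 to 4 mm in. It has no return spring and stays where it is left. A plunger in working order moves under 3 to 4 N and goes all the way; a seized one moves at first but stops dead, at 12 mm or less, however hard it is pushed. Only pushing tells them apart.
- cart_b: One of three identical-looking empty white dispensing cartridges (about 100 to 190 g) standing nose down in the rack. Origin: centre of the flat nose tip, z up along the axis. Nose: cone from 12 mm diameter at z=0 to 32 mm at z=36; straight barrel 32 mm diameter from z=36 to z=104; thin flange 40 mm diameter from z=104 to z=108; black plunger sticks out above. In the rack the barrel is exposed for 52 mm between rack top and flange.
- knob_b (a point): Centre of the top face of the flat black plunger disc (26 mm diameter, 4 mm thick, on a 12 mm rod) of cart_b. Fully home it lies 116 mm above the nose tip; fully drawn 140 mm.
- plunger_b (a joint): Stroke of the plunger of cart_b, m: 0 fully drawn out (up), 0.024 fully home (a 4 mm gap is then left between disc and flange); grows as it is pushed down. It starts 0 to 4 mm in. It has no return spring and stays where it is left. A plunger in working order moves under 3 to 4 N and goes all the way; a seized one moves at first but stops dead, at 12 mm or less, however hard it is pushed. Only pushing tells them apart.
- cart_c: One of three identical-looking empty white dispensing cartridges (about 100 to 190 g) standing nose down in the rack. Origin: centre of the flat nose tip, z up along the axis. Nose: cone from 12 mm diameter at z=0 to 32 mm at z=36; straight barrel 32 mm diameter from z=36 to z=104; thin flange 40 mm diameter from z=104 to z=108; black plunger sticks out above. In the rack the barrel is exposed for 52 mm between rack top and flange.
- knob_c (a point): Centre of the top face of the flat black plunger disc (26 mm diameter, 4 mm thick, on a 12 mm rod) of cart_c. Fully home it lies 116 mm above the nose tip; fully drawn 140 mm.
- plunger_c (a joint): Stroke of the plunger of cart_c, m: 0 fully drawn out (up), 0.024 fully home (a 4 mm gap is then left between disc and flange); grows as it is pushed down. It starts 0 to 4 mm in. It has no return spring and stays where it is left. A plunger in working order moves under 3 to 4 N and goes all the way; a seized one moves at first but stops dead, at 12 mm or less, however hard it is pushed. Only pushing tells them apart.
- rack: Fixed aluminium rack block 66 x 226 x 62 mm (x, y, z), origin at the centre of its underside on the table. Three blind holes, 35 mm diameter, in a row along its y axis at y = -75, 0, +75 mm; hole floor 10 mm above the table, on which the nose tips stand, so knobs are 126 (home) to 150 mm (drawn) above the table.
- station: Fixed grey filling station, origin on the table under the axis of its seat. Base 170 x 130 x 50 mm (x from -55 to +115 mm), a 26 mm higher ridge with a gauge at x from 70 to 115 mm. On the base stands a steel conical cup, the seat, outer diameter 40 mm at its mouth, 24 mm at its foot.
- seat (a point): Centre of the mouth of the station's tapered seat, 89 mm above the table, z up. The inner cone is 30.7 mm diameter at the mouth and 13.6 mm at its bottom 31 mm lower, with the same taper as the cartridge nose. A cartridge fully home rests on the taper, nose tip about 34 mm below this point and its flange about 74 mm above it.
- spool: Bystander: wire spool, 48 mm diameter, 30 mm high. Leave it alone.
- driver: Bystander: screwdriver lying flat, 160 mm long. Leave it alone.
- spray: Bystander: white plastic bottle, 52 mm diameter, 150 mm tall. Leave it alone.
- jar: Bystander: small glass jar, 48 mm diameter, 45 mm tall. Leave it alone.
- tipcup: Bystander: steel bowl, 68 mm diameter, 50 mm tall. Leave it alone.
- parts_tray: Bystander: divided grey tray 100 x 150 x 25 mm. Leave it alone.
- tweezers: Bystander: steel tweezers lying flat, about 120 mm long, 6 mm thick. Leave it alone.
Things that resemble listed ones, but are neither listed nor needed, are in the scene too. What is shaped like the station but orange or pink is not meant. What is shaped like the cart_c but orange or red is not meant.

How it is judged:
By the outcome, as a careful person would: the job done as asked, in the order asked, and still so for the second after the job is handed in, with the robot touching nothing.
It also fails if it takes over 58 s, if anything falls off the work surface, if the arm or the gripper's body presses on something with over 40 N, if the wrist force passes 120 N, or if a joint passes its speed limit or range.

## Working session

There is one attempt and no reset: what is moved stays moved. The work goes in short steps, Python scripts to look and compute and a tool call to move; the robot and the scene stay as the last step left them, time stands still between calls to the robot, and variables do not carry over. Pictures are saved under pics/ and viewed, about 8 in all and at most 12, crops included, and the job is handed in when it is done.

Besides the shell and the picture viewer there is one more tool, called as name([rows], argument=value, ...), one row to a line, values as JSON. step_arm: Moves the arm, as the interface text tells. Its arguments: {"type":"object","properties":{"increments":{"type":"array"},"jaw":{"type":"number"},"squeeze":{"type":"number"}},"required":["increments"]}

```bash
mkdir -p pics
cat > h.py <<'E'
import numpy as np, cv2
from station import *
def ray(name,u,v,z,ci=None):
    c=ci or camera_info(name); R=np.array(c["R"]);t=np.array(c["t"]).ravel()
    o=-R.T@t; d=R.T@np.array([(u-c["cx"])/c["fx"],(v-c["cy"])/c["fy"],1])
    return o+d*(z-o[2])/d[2]
def proj(name,X):
    c=camera_info(name); p=np.array(c["R"])@np.array(X,float)+np.array(c["t"]).ravel()
    return np.array([c["fx"]*p[0]/p[2]+c["cx"],c["fy"]*p[1]/p[2]+c["cy"]])
E
python3 - <<'E'
from h import *
for n in ("scene","side","wrist"):
    im=grab_frame(n); cv2.imwrite(f"pics/{n}0.png",im)
    c=camera_info(n); R=np.array(c["R"]); print(n,c["fx"],(-R.T@np.array(c["t"]).ravel()).round(),R.round(2).tolist())
    for th in ("cart_a","knob_a","rack","station","seat"):
        try: print(th,[(r["rect"],round(r["p"],2)) for r in regions_of(th,n)])
        except Exception as e: print(th,e)
a=cv2.imread("pics/scene0.png");b=cv2.imread("pics/side0.png")
s=readout.state();print(s)
E
```

```text
scene 427.2161047211265 [1024.  571.  900.] [[-0.74, 0.67, -0.01], [0.49, 0.53, -0.69], [-0.46, -0.52, -0.72]]
cart_a [([284.9, 291.5, 15.7, 39.1], 0.93), ([343.9, 272.1, 20.5, 34.5], 0.88), ([316.4, 255.2, 17.6, 32.6], 0.81), ([288.3, 237.3, 19.8, 38.1], 0.74), ([277.8, 211.1, 15.3, 38.7], 0.61)]
knob_a [([290.1, 241.1, 16.5, 16.0], 0.58), ([284.6, 289.6, 12.6, 13.3], 0.54), ([280.4, 212.1, 8.9, 12.5], 0.41)]
rack [([272.3, 256.7, 99.6, 73.6], 0.56)]
station [([332.5, 215.0, 88.1, 65.5], 0.94), ([267.8, 138.0, 59.0, 53.1], 0.91), ([185.0, 188.1, 82.0, 65.5], 0.77)]
seat [([269.3, 135.9, 57.8, 53.6], 0.78), ([338.8, 214.3, 80.4, 67.8], 0.68), ([189.5, 188.6, 74.4, 61.6], 0.67)]
side 477.67670528885293 [ 463. -870. 1004.] [[1.0, -0.06, -0.0], [-0.04, -0.7, -0.71], [0.04, 0.71, -0.71]]
cart_a [([331.6, 162.7, 13.6, 30.5], 0.77), ([288.8, 198.5, 13.2, 45.0], 0.76), ([291.0, 155.1, 13.1, 27.9], 0.7), ([299.9, 176.7, 15.2, 24.1], 0.7), ([285.5, 142.4, 12.9, 29.1], 0.6)]
knob_a [([287.9, 143.6, 8.6, 6.3], 0.55), ([245.1, 246.8, 16.3, 23.8], 0.46), ([290.0, 196.5, 7.1, 13.2], 0.39), ([238.8
[... 950 characters left out ...]
3, 116.8], 0.7)]
{'time_s': 0.9, 'joint_positions': array([-2.41957898e-03,  3.52977532e-01,  1.63338854e+00, -4.49225669e-06,
        1.15521776e+00, -2.39667576e-03]), 'dq': array([ 0.00102047,  0.00049625,  0.00047404, -0.00081368,  0.00070029,
        0.00031279]), 'joint_efforts': array([-7.77192272e-04, -6.05160570e+01, -3.42438555e+01,  1.09059675e-05,
        1.30223430e-03, -1.78213958e-05]), 'ee_pos': array([ 6.25004449e+02, -1.36546511e-02,  2.31299923e+02]), 'orientation': array([3.14158384e+00, 4.13103742e-06, 1.57077524e+00]), 'ft_force': array([ 0.36162368, -0.45083388, -0.04177487]), 'wrist_torque': array([-0.01896094,  0.01343486,  0.05858863]), 'opening': 85.59988763964174}
```

View pics/scene0.png

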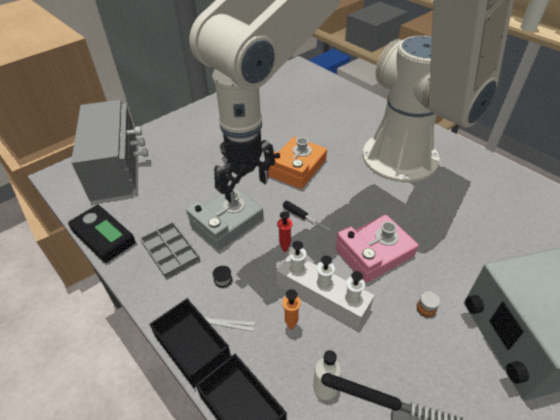

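View pics/side0.png

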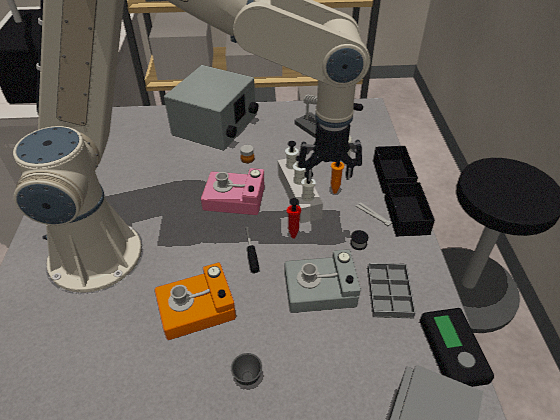

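Run:
```python
from h import *
for (u,v) in [(297,246),(326,262),(357,278),(285,215),(291,295)]: print("scene knob",ray("scene",u,v,147).round())
for (u,v) in [(308,182),(299,163),(291,147),(293,203),(337,164)]: print("side knob",ray("side",u,v,147).round())
print("seat",ray("scene",233,202,89).round(),ray("side",309,269,89).round())
print("wrist",ray("wrist",182,168,147).round(),ray("wrist",234,29,147).round())
```

```text
scene knob [595. 133. 147.]
scene knob [579. 209. 147.]
scene knob [561. 282. 147.]
scene knob [550.  43. 147.]
scene knob [693. 219. 147.]
side knob [589. 100. 147.]
side knob [572. 183. 147.]
side knob [555. 259. 147.]
side knob [543.  21. 147.]
side knob [679. 172. 147.]
seat [ 584. -127.   89.] [ 569. -152.   89.]
wrist [550.  38. 147.] [594. 131. 147.]
```

View pics/wrist0.png

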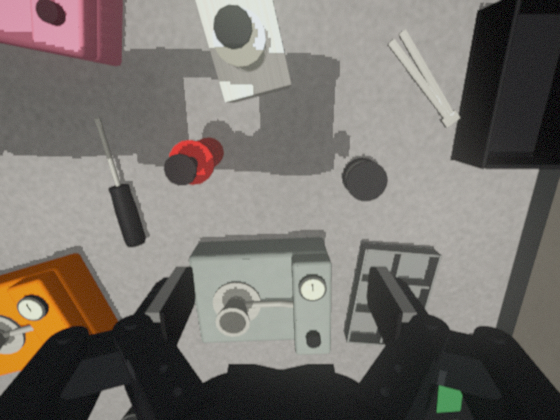

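step_arm([
  [[0.034,-0.008,0,0],[0.034,-0.008,0,0],[0.034,-0.008,0,0],[0.03,-0.007,0,0],[0,0,0,-0.108],[0,0,0,-0.108],[0,0,0,0]],
], jaw=-1)

```text
time_s: 1.48
ee_pos: [593.8, 132.7, 231.3]
orientation: [3.142, 0.0, 1.793]
ft_force: [-0.4, -0.1, -0.2]
opening: 0.7
```

```bash
cat > look.py <<'E'
from h import *
import sys
s=readout.state(); print(s["time_s"],s["ee_pos"].round(1),s["orientation"].round(3),s["ft_force"].round(1),s["dq"].round(2))
im=grab_frame("wrist"); ci=camera_info("wrist"); cv2.imwrite(f"pics/{sys.argv[1]}.png",im)
for th,z in (("knob_a",147),("cart_a",112),("seat",89)):
    for r in regions_of(th,"wrist"):
        x,y,w,h=r["rect"]; ys,xs=np.nonzero(r["mask"])
        print(th,np.round(r["rect"]),round(r["p"],2),"rect centre ->",ray("wrist",x+w/2,y+h/2,z,ci).round(1))
E
python3 look.py w1
```

```text
1.4833 [593.8 132.7 231.3] [3.142 0.    1.793] [-0.4 -0.1 -0.2] [-0.02  0.   -0.   -0.    0.    0.2 ]
knob_a [268. 202.  27.  29.] 0.72 rect centre -> [595.  131.7 147. ]
knob_a [192. 276.  26.  28.] 0.72 rect centre -> [544.2  50.4 147. ]
knob_a [261. 100.  33.  38.] 0.67 rect centre -> [575.8 203.9 147. ]
knob_a [255.   0.  38.  17.] 0.58 rect centre -> [559.  270.7 147. ]
knob_a [368. 348.  20.  15.] 0.21 rect centre -> [713.7  14.6 147. ]
cart_a [365. 115.  80.  47.] 0.86 rect centre -> [684.9 210.3 112. ]
cart_a [256. 173.  44.  58.] 0.76 rect centre -> [591.7 132.1 112. ]
cart_a [256.  95.  47.  45.] 0.66 rect centre -> [576.9 203.9 112. ]
cart_a [189. 231.  47.  74.] 0.65 rect centre -> [543.   51.3 112. ]
cart_a [248.   1.  53.  49.] 0.55 rect centre -> [558.6 268.4 112. ]
seat [  0.   2. 194. 161.] 0.8 rect centre -> [415.3 197.6  89. ]
seat [184. 335. 107.  34.] 0.74 rect centre -> [584.6 -67.4  89. ]
seat [  0. 299. 102. 103.] 0.66 rect centre -> [ 369.3 -113.2   89. ]
seat [266. 202.  30.  27.] 0.63 rect centre -> [598.5 111.   89. ]
seat [333. 270.  42.  39.] 0.53 rect centre -> [695.   44.7  89. ]
```

View pics/w1.png

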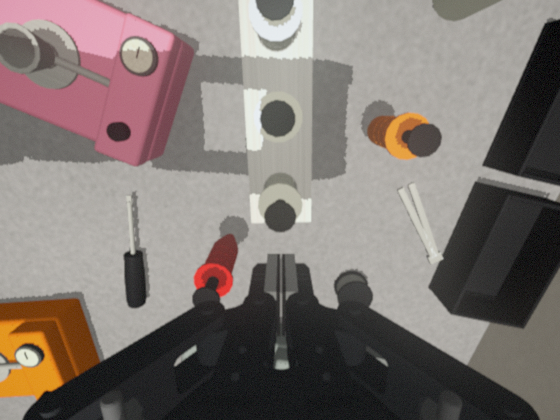

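step_arm([
  [[0,0,0.036,0],[0,0,0.036,0],[0,0,0.008,0],[0,0,0.003,0],[0,0,0.002,0],[0,0,0.002,0]],
])

```text
time_s: 2.18
ee_pos: [595.2, 132.1, 145.8]
orientation: [3.139, -0.0, 1.786]
ft_force: [0.0, -0.6, 2.9]
opening: -0.2
```

step_arm([
  [[0,0,0.002,0],[0,0,0.002,0],[0,0,0,0]],
])

```text
time_s: 2.43
ee_pos: [594.6, 132.1, 141.2]
orientation: [3.14, 0.0, 1.787]
ft_force: [0.3, -0.4, 3.6]
opening: -0.3
```

step_arm([
  [[0,0,0.002,0],[0,0,0.002,0],[0,0,0.001,0],[0,0,0,0]],
])

```text
time_s: 2.77
ee_pos: [593.8, 132.0, 135.0]
orientation: [-3.141, 0.0, 1.787]
ft_force: [0.2, 0.2, 1.5]
opening: -0.0
```

step_arm([
  [[0,0,0.002,0],[0,0,0.002,0],[0,0,0.002,0],[0,0,0.001,0],[0,0,0,0]],
])

```text
time_s: 3.18
ee_pos: [593.7, 131.9, 127.8]
orientation: [-3.141, -0.0, 1.787]
ft_force: [0.7, -0.3, 1.5]
opening: 0.1
```

step_arm([
  [[0,0,0.001,0],[0,0,0.001,0],[0,0,0.0005,0],[0,0,0,0]],
])

```text
time_s: 3.52
ee_pos: [594.4, 132.1, 126.1]
orientation: [3.141, 0.0, 1.787]
ft_force: [-0.8, -0.1, 4.5]
opening: -0.4
```

step_arm([
  [[0,0,0.001,0],[0,0,0.001,0],[0,0,0,0]],
])

```text
time_s: 3.77
ee_pos: [596.1, 132.4, 125.9]
orientation: [3.137, 0.0, 1.787]
ft_force: [0.2, -0.2, 15.5]
opening: -0.1
```

step_arm([
  [[0,0,-0.02,0],[0,0,-0.035,0],[0,0,-0.035,0],[0,0,-0.02,0],[0,0,0,0]],
], jaw=1)

```text
time_s: 4.18
ee_pos: [596.2, 132.5, 238.6]
orientation: [3.135, 0.0, 1.787]
ft_force: [0.5, 0.1, 0.6]
opening: 60.3
```

```bash
sed -i 's/"knob_a",147/"knob_a",126/' look.py; python3 look.py w2
```

```text
4.1833 [596.2 132.5 238.6] [3.135 0.    1.787] [0.5 0.1 0.6] [-0.    0.04  0.06 -0.   -0.07  0.  ]
knob_a [254. 100.  38.  36.] 0.89 rect centre -> [573.4 202.7 126. ]
knob_a [263. 194.  25.  22.] 0.79 rect centre -> [590.2 131.6 126. ]
knob_a [394. 122.  40.  32.] 0.76 rect centre -> [689.8 212.3 126. ]
knob_a [250.   0.  37.  19.] 0.57 rect centre -> [554.7 275.9 126. ]
cart_a [252.  91.  46.  49.] 0.74 rect centre -> [574.6 204.8 112. ]
cart_a [245.   1.  47.  48.] 0.61 rect centre -> [555.4 269.2 112. ]
cart_a [360. 112.  73.  46.] 0.57 rect centre -> [679.8 211.8 112. ]
cart_a [197. 230.  38.  60.] 0.56 rect centre -> [546.1  58.9 112. ]
cart_a [254. 100.  38.  39.] 0.35 rect centre -> [573.  200.7 112. ]
seat [209. 314.  99.  59.] 0.97 rect centre -> [609.6 -54.7  89. ]
seat [  1. 298.  89.  99.] 0.65 rect centre -> [ 362.8 -113.4   89. ]
seat [  0.   0. 193. 165.] 0.62 rect centre -> [414.1 197.2  89. ]
```

View pics/w2.png

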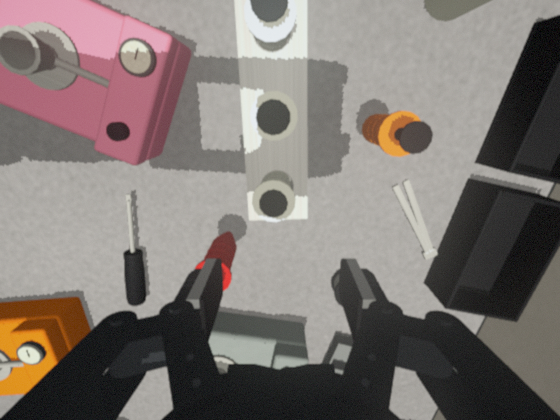

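step_arm([
  [[0.0005,-0.0045,0.02,0],[0,0,0.035,0],[0,0,0.035,0],[0,0,0.035,0],[0,0,0.025,0],[0,0,0.012,0],[0,0,0.006,0],[0,0,0,0]],
])

```text
time_s: 5.05
ee_pos: [588.5, 131.3, 64.3]
orientation: [-3.139, 0.0, 1.787]
ft_force: [0.8, -0.0, 1.5]
opening: 85.8
```

step_arm([
  [[0,0,-0.003,0],[0,0,0,0],[0,0,0,0],[0,0,0,0],[0,0,0,0],[0,0,0,0]],
], jaw=-1, squeeze=40)

```text
time_s: 5.55
ee_pos: [590.5, 131.7, 70.2]
orientation: [3.139, -0.0, 1.787]
ft_force: [-1.4, -0.1, 6.8]
opening: 34.6
```

step_arm([
  [[0,0,0,0],[0,0,0,0],[0,0,0,0],[0,0,0,0]],
])

```text
time_s: 5.88
ee_pos: [590.5, 131.7, 70.2]
orientation: [3.139, 0.0, 1.787]
ft_force: [-0.7, 0.1, 6.3]
opening: 34.7
```

step_arm([
  [[0,0,-0.003,0],[0,0,-0.004,0],[0,0,-0.006,0],[0,0,0,0],[0,0,0,0]],
])

```text
time_s: 6.3
ee_pos: [589.7, 131.6, 82.4]
orientation: [3.141, 0.0, 1.787]
ft_force: [2.0, 0.6, 0.0]
opening: 34.4
```

Run:
```python
from h import *
a=grab_frame("wrist"); b=grab_frame("side"); c=grab_frame("scene")
b=cv2.resize(b[120:240,230:370],None,fx=2.8,fy=2.8); c=cv2.resize(c[190:330,210:390],None,fx=2.2,fy=2.2)
h=max(b.shape[0],c.shape[0]); P=lambda i:cv2.copyMakeBorder(i,0,h-i.shape[0],0,0,0)
cv2.imwrite("pics/m3.png",np.hstack([P(b),P(c)])); cv2.imwrite("pics/w3.png",a)
```

```text
(no output)
```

View pics/w3.png

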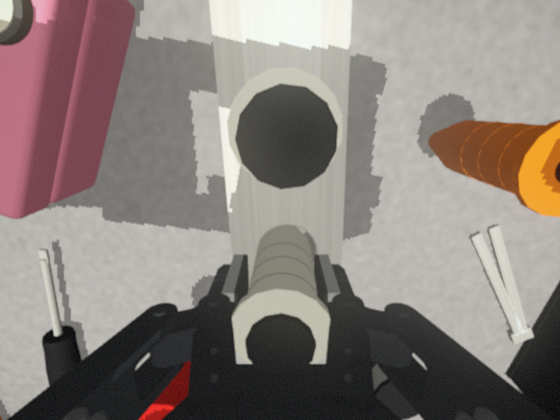

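View pics/m3.png

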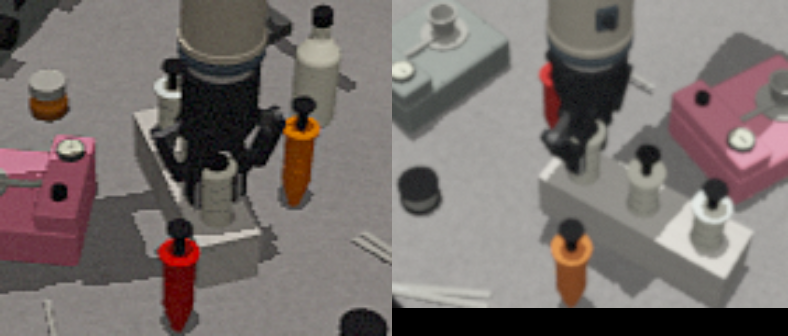

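step_arm([
  [[0,0,-0.015,0],[0,0,-0.025,0],[0,0,-0.035,0],[0,0,-0.035,0],[0,0,-0.03,0],[0,0,-0.015,0],[0,0,0,0],[0,0,0,0]],
])

```text
time_s: 7.12
ee_pos: [589.3, 131.5, 236.8]
orientation: [3.141, 0.0, 1.787]
ft_force: [0.1, -0.6, -1.9]
opening: 34.7
```

Run:
```python
from h import *
s=readout.state(); print(s["time_s"],s["ee_pos"].round(1),s["orientation"].round(3),s["ft_force"].round(1))
# wrist0 pose: centre of mouth pixel (233,319)
R=np.array([[1,0,0],[0,-.9492,.3147],[0,-.3147,-.9492]])
c=camera_info("wrist")
print("wrist0 seat ~",ray("wrist",233,318,89,dict(c,R=R,t=-R@np.array([625,82,374]))).round(1))
b=grab_frame("scene"); d=grab_frame("side")
b=cv2.resize(b[180:250,180:270],None,fx=4.4,fy=4.4,interpolation=cv2.INTER_CUBIC); d=cv2.resize(d[240:315,275:365],None,fx=4.4,fy=4.4,interpolation=cv2.INTER_CUBIC)
h=max(b.shape[0],d.shape[0]); P=lambda i:cv2.copyMakeBorder(i,0,h-i.shape[0],0,0,0)
cv2.imwrite("pics/m4.png",np.hstack([P(b),P(d)])); print(b.shape)
```

```text
7.1167 [589.3 131.5 236.8] [3.141 0.    1.787] [ 0.1 -0.6 -1.9]
wrist0 seat ~ [ 571.2 -143.3   89. ]
(308, 396, 3)
```

View pics/m4.png

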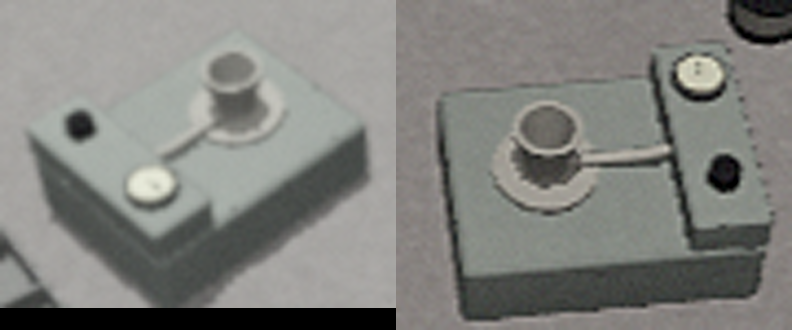

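Run:
```python
from h import *
print(ray("scene",232.6,195.8,89).round(1),ray("side",309.2,269,89).round(1))
for n,uv in (("scene",(232.6,195.8)),("side",(309.2,269))): print(n,(ray(n,*uv,99)-ray(n,*uv,89)).round(1))
A=[];b=[]
for n,(u,v) in (("scene",(232.6,195.8)),("side",(309.2,269))):
    c=camera_info(n);R=np.array(c["R"]);t=np.array(c["t"]).ravel();o=-R.T@t
    d=R.T@np.array([(u-c["cx"])/c["fx"],(v-c["cy"])/c["fy"],1]);d/=np.linalg.norm(d)
    M=np.eye(3)-np.outer(d,d);A.append(M);b.append(M@o)
print(np.linalg.lstsq(np.vstack(A),np.hstack(b),rcond=None)[0].round(1))
```

```text
[ 570.5 -147.2   89. ] [ 569.9 -151.8   89. ]
scene [ 5.6  8.9 10. ]
side [-1.2 -7.8 10. ]
[ 569.7 -149.6   86.5]
```

step_arm([
  [[-0.015,-0.0044,0,0],[-0.03,-0.0088,0,0],[-0.03,-0.0088,0,0],[-0.03,-0.0088,0,0],[-0.03,-0.0088,0,0],[-0.03,-0.0088,0,0],[-0.03,-0.0088,0,0],[-0.03,-0.0088,0,0],[-0.03,-0.0088,0,0],[-0.014,-0.0041,0,0]],
])

```text
time_s: 8.05
ee_pos: [568.6, -151.0, 234.6]
orientation: [-3.138, -0.001, 1.785]
ft_force: [0.4, 0.3, -2.3]
opening: 34.6
```

step_arm([
  [[0,0,0.015,0],[0,0,0.015,0],[0,0,0.01,0],[0,0,0,0],[0,0,0,0],[0,0,0,0]],
])

```text
time_s: 8.55
ee_pos: [570.3, -147.7, 196.9]
orientation: [-3.142, -0.0, 1.787]
ft_force: [0.3, 0.4, -0.9]
opening: 34.6
```

```bash
python3 look.py w5 | grep -v cart
```

```text
8.55 [ 570.3 -147.7  196.9] [-3.142 -0.     1.787] [ 0.3  0.4 -0.9] [-0.   -0.01 -0.01 -0.   -0.    0.  ]
knob_a [248. 316.  70.  53.] 0.72 rect centre -> [ 596.9 -258.9  126. ]
seat [218. 118. 202. 161.] 0.8 rect centre -> [ 601.3 -134.4   89. ]
seat [  1.  98. 114. 148.] 0.66 rect centre -> [ 380.9 -158.6   89. ]
```

View pics/w5.png

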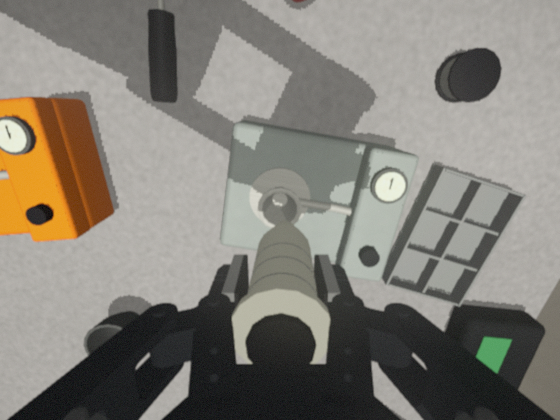

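```bash
cat > ov.py <<'E'
from h import *
im=cv2.imread("pics/w5.png"); p=readout.state()["ee_pos"]; print(p.round(1))
print("seat from (279.5,207):",ray("wrist",279.5,207,89).round(1))
nz=p[2]-60.2
print("nose tip px",proj("wrist",[p[0],p[1],nz]).round(1),"knob px",proj("wrist",[p[0],p[1],nz+116]).round(1),"flange px",proj("wrist",[p[0],p[1],nz+108]).round(1), "h36", proj("wrist",[p[0],p[1],nz+36]).round(1))
f=8;x0,y0=235,175
big=cv2.resize(im[y0:y0+75,x0:x0+95],None,fx=f,fy=f,interpolation=cv2.INTER_CUBIC)
def circ(c,r,col):
    a=np.linspace(0,2*np.pi,40); q=np.array([proj("wrist",[c[0]+r*np.cos(k),c[1]+r*np.sin(k),c[2]]) for k in a])
    cv2.polylines(big,[np.int32((q-[x0,y0]+.5)*f)],True,col,1)
s=ray("wrist",279.5,207,89)
circ(s,20,(0,0,255)); circ((p[0],p[1],nz),6,(0,255,0)); circ((p[0],p[1],nz+36),16,(255,0,0))
cv2.imwrite("pics/w6.png",big)
E
python3 ov.py
```

```text
[ 570.5 -148.   197.5]
seat from (279.5,207): [ 569.6 -149.4   89. ]
nose tip px [280.9 226.5] knob px [281.4 348. ] flange px [281.3 332.2] h36 [281.  248.7]
```

View pics/w6.png

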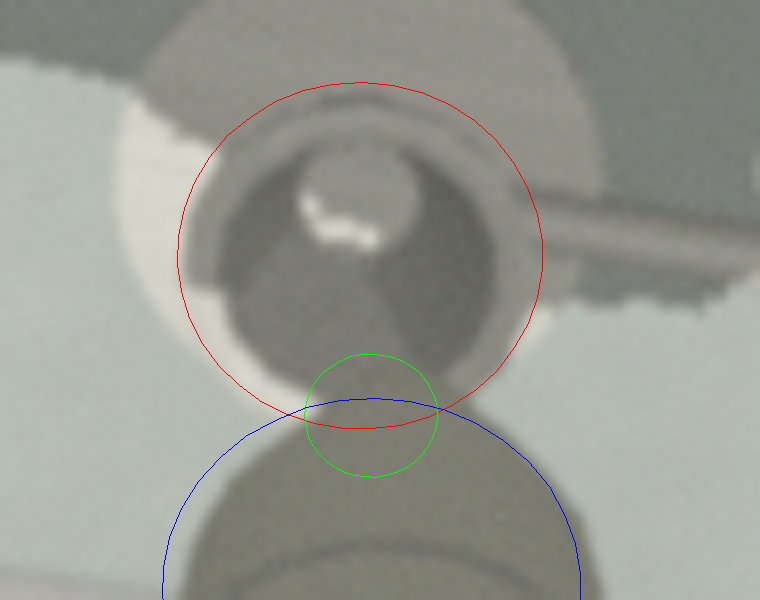

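step_arm([
  [[-0.001,-0.0023,0,0],[0,0,0.015,0],[0,0,0.02,0],[0,0,0.015,0],[0,0,0.01,0],[0,0,0.005,0],[0,0,0.003,0],[0,0,0,0],[0,0,0,0]],
])

```text
time_s: 9.5
ee_pos: [568.5, -149.8, 129.4]
orientation: [3.141, 0.0, 1.787]
ft_force: [0.4, 0.4, -1.7]
opening: 34.4
```

step_arm([
  [[0,0,0.003,0],[0,0,0.003,0],[0,0,0.002,0],[0,0,0,0],[0,0,0,0]],
])

```text
time_s: 9.92
ee_pos: [568.0, -149.6, 120.7]
orientation: [-3.141, -0.0, 1.787]
ft_force: [0.3, 0.6, -1.7]
opening: 34.4
```

step_arm([
  [[0,0,0.001,0],[0,0,0.001,0],[0,0,0.001,0],[0,0,0,0],[0,0,0,0],[0,0,0,0]],
])

```text
time_s: 10.42
ee_pos: [567.9, -149.6, 117.7]
orientation: [-3.141, -0.0, 1.787]
ft_force: [-1.0, -0.1, -1.8]
opening: 34.8
```

step_arm([
  [[0,0,0.001,0],[0,0,0.001,0],[0,0,0,0],[0,0,0,0]],
])

```text
time_s: 10.75
ee_pos: [568.0, -149.8, 115.9]
orientation: [-3.142, 0.0, 1.787]
ft_force: [-1.4, -0.7, 2.0]
opening: 34.3
```

step_arm([
  [[0,0,0.001,0],[0,0,0,0],[0,0,0,0]],
])

```text
time_s: 11.0
ee_pos: [568.4, -149.9, 115.5]
orientation: [3.141, 0.001, 1.787]
ft_force: [-2.9, -1.2, 7.4]
opening: 34.8
```

step_arm([
  [[0,-0.0006,-0.001,0],[0,0,0,0],[0,0,0,0]],
])

```text
time_s: 11.25
ee_pos: [567.8, -149.8, 115.7]
orientation: [3.141, 0.0, 1.787]
ft_force: [-0.5, -1.2, -0.2]
opening: 34.6
```

step_arm([
  [[0,0,0,0],[0,0,0,0],[0,0,0,0],[0,0,0,0],[0,0,0,0]],
], jaw=0.1)

```text
time_s: 11.67
ee_pos: [567.5, -149.7, 115.8]
orientation: [3.142, -0.0, 1.787]
ft_force: [0.3, -0.4, -0.7]
opening: 46.6
```

Run:
```python
from h import *
a=grab_frame("wrist"); b=grab_frame("side"); 
b=cv2.resize(b[200:310,270:370],None,fx=3.8,fy=3.8,interpolation=cv2.INTER_CUBIC)
a=a[:,140:420]
b=cv2.copyMakeBorder(b,0,max(0,420-b.shape[0]),0,0,0)[:420]
cv2.imwrite("pics/m7.png",np.hstack([a,b]))
```

```text
(no output)
```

View pics/m7.png

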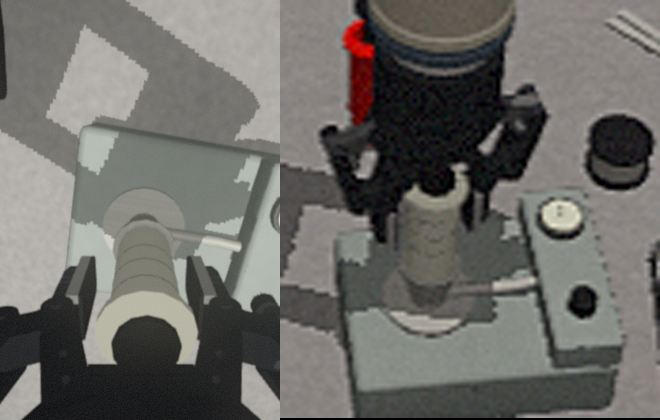

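step_arm([
  [[0,0,0,0],[0,0,0,0],[0,0,0,0],[0,0,-0.01,0],[0,0,-0.02,0],[0,0,-0.03,0],[0,0,-0.03,0],[0,0,-0.02,0],[0,0,0,0],[0,0,0,0]],
], jaw=1)

```text
time_s: 12.6
ee_pos: [568.2, -149.9, 227.7]
orientation: [3.139, 0.001, 1.787]
ft_force: [0.2, 0.3, -0.3]
opening: 85.7
```

```bash
cat > chk.py <<'E'
from h import *
S=(569.8,-149.6)
s=readout.state(); print(s["time_s"],s["ee_pos"].round(1),s["ft_force"].round(1))
out=[]
for n,w in (("wrist",140),("scene",60),("side",60)):
    im=grab_frame(n); u,v=proj(n,[*S,120]).round().astype(int)
    for z in (171,163,159,91):
        r={171:13,163:20,159:20,91:16}[z]; a=np.linspace(0,2*np.pi,40)
        q=np.array([proj(n,[S[0]+r*np.cos(k),S[1]+r*np.sin(k),z]) for k in a])
        if n=="wrist": continue
        f=390/(2*w)
    x0,y0=max(0,u-w//1),max(0,v-w)
    c=im[y0:y0+2*w,x0:x0+2*w]; f=390/c.shape[1]; c=cv2.resize(c,(390,int(c.shape[0]*f)),interpolation=cv2.INTER_CUBIC)[:390]
    for z,r,col in ((171,13,(0,255,255)),(163,20,(0,0,255)),(89,20,(0,255,0))):
        q=np.array([proj(n,[S[0]+r*np.cos(k),S[1]+r*np.sin(k),z]) for k in np.linspace(0,2*np.pi,40)])
        cv2.polylines(c,[np.int32((q-[x0,y0]+.5)*f)],True,col,1)
    c=cv2.copyMakeBorder(c,0,390-c.shape[0],0,0,0); out.append(cv2.resize(c,(266,266)) if 0 else c)
cv2.imwrite("pics/m8.png",cv2.resize(np.hstack(out),(798,266),interpolation=cv2.INTER_AREA))
E
python3 chk.py
```

```text
12.6 [ 568.2 -149.9  227.7] [ 0.2  0.3 -0.3]
```

View pics/m8.png

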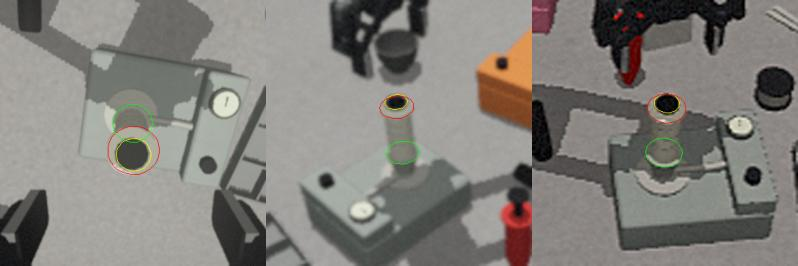

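step_arm([
  [[0,0.002,0,0],[0,0,0,0],[0,0,0,0],[0,0,0,0],[0,0,0.02,0],[0,0,0.02,0],[0,0,0.008,0],[0,0,0.002,0],[0,0,0,0],[0,0,0,0]],
], jaw=-1)

```text
time_s: 13.58
ee_pos: [569.9, -149.4, 176.5]
orientation: [3.141, 0.0, 1.787]
ft_force: [0.4, 0.1, 0.2]
opening: 0.3
```

step_arm([
  [[0,0,0.001,0],[0,0,0.001,0],[0,0,0.001,0],[0,0,0.001,0],[0,0,0.001,0],[0,0,0,0],[0,0,0,0]],
])

```text
time_s: 14.17
ee_pos: [569.6, -149.4, 171.1]
orientation: [3.141, 0.0, 1.787]
ft_force: [0.3, -0.6, 3.5]
opening: 0.1
```

Contact at 171.1 mm against 171 expected, so the cartridge is fully home. I'll press once more lightly, then retreat.

step_arm([
  [[0,0,0.0005,0],[0,0,0,0],[0,0,0,0]],
])

```text
time_s: 14.42
ee_pos: [569.9, -149.4, 171.1]
orientation: [3.141, 0.0, 1.787]
ft_force: [-1.2, -0.2, 7.2]
opening: 0.1
```

step_arm([
  [[0,0,-0.005,0],[0,0,-0.02,0],[0,0,-0.03,0],[0,0,-0.02,0],[0,0,0,0],[0,0,0,0]],
])

```text
time_s: 14.92
ee_pos: [570.0, -149.4, 246.4]
orientation: [3.14, 0.001, 1.787]
ft_force: [0.7, 0.3, -0.8]
opening: 0.1
```

```bash
python3 chk.py
python3 - <<'E'
from h import *
im=grab_frame("scene"); cv2.imwrite("pics/fin.png",im[130:340,170:430].repeat(2,0).repeat(2,1))
E
```

```text
14.9167 [ 570.  -149.4  246.4] [ 0.7  0.3 -0.8]
```

Run:
```python
from h import *
im=grab_frame("wrist")
print("expect",proj("wrist",[569.8,-149.6,171]).round(),[(np.round([r["rect"][0]+r["rect"][2]/2,r["rect"][1]+r["rect"][3]/2]),round(r["p"],2)) for r in regions_of("knob_a","wrist")])
im=grab_frame("scene")
print("expect",proj("scene",[569.8,-149.6,130]).round(),[(np.round([r["rect"][0]+r["rect"][2]/2,r["rect"][1]+r["rect"][3]/2]),round(r["p"],2)) for r in regions_of("cart_a","scene")])
finish_job()
```

```text
expect [282. 221.] [(array([283., 222.]), 0.84)]
expect [231. 184.] [(array([293., 311.]), 0.92), (array([326., 272.]), 0.91), (array([229., 183.]), 0.74), (array([226., 150.]), 0.74), (array([356., 288.]), 0.7), (array([283., 232.]), 0.57)]
the job is handed in; nothing more can be done
```

The job is done and handed in at about 15 s of the 58 s allowed.

- **Finding the cartridge:** the first plunger I pushed, on the rack's end cartridge nearest the filling station, slid its whole stroke under about 3 N. It stopped at 126 mm above the table, which is fully home, and I pressed it to 15 N there. I did not push the other two, since only one cartridge could be good. Both were still in the rack in the last camera check.
- **Placing it:** I gripped it by the barrel at 40 N, lifted it clear over everything, and lowered it in small steps into the seat. It met the taper at the expected height, with a peak force of about 7 N, and I released it there.
- **Last checks:**
    - In all three cameras the cartridge matched the outline of one standing upright and fully home.
    - A light touch of up to 7 N on its plunger met it at 171.1 mm (171 expected), so the cartridge is home and the plunger is still in.
    - After I backed off, the wrist camera found the plunger within 1 pixel of where it should be.
- **What disagreed:** the gripper read about 34.6 mm on the 32 mm barrel. The cartridge hung tilted by about 1° in the grip, but it centred itself once released.
- **Not seen:** the last picture could not be viewed because of the 12-picture limit, so the final check relied on the networks' numbers alone. I did not check the bystanders individually.

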